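# Turn the lino block face up on the registration board

## Task

The lino block lies carved face down on the worktop in front of the low registration board. Without picking it up, push it with the fingertips against the board's front edge until it tips up on that edge and flips over onto the board, carved face up; then push it square and flush against the fence at the back of the board, and let go. Leave the ink tin, baren, gouge and scraper around it where they are.

Things in the scene. Friction and masses are not known exactly. Their poses are not given: they have to be found in the camera images.
- board: Registration board, fixed: a plywood base 140 mm deep (its x), 200 mm wide (y), 7 mm thick, with a hardwood fence along its whole far side, 16 mm thick and 22 mm high above the base. Its front edge, toward the robot, is a square step. Origin: centre of the underside, on the worktop. x points from front edge to fence, y along the edge, z up. It may stand turned by up to 0.25 rad.
- board_edge (a point): Middle of the top of the board's front edge, 7 mm above the worktop; the edge runs along the board's y. Axes as the board's. A block pivoted up on it is past its balance from about 1.44 rad of tilt and settles standing by itself; pressing on hard after that kicks it back.
- fence_face (a point): Foot of the fence's near face at mid width, on the board's top (7 mm above the worktop), 124 mm behind the front edge. Axes as the board's.
- block: Loose mounted lino block, a slab 70 mm (its x) by 100 mm (y) by 28 mm thick (z), 0.1 to 0.18 kg: pale plywood on one side, dark carved lino on the other. Origin: centre of the carved face; z points from there to the plywood, so up at the start. It starts flat on the worktop, a 100 mm side within 0.15 rad of the board's edge and 20 to 40 mm before it. Its friction is about 0.5 to 0.7.
- block_center (a point): Centre of the block's volume, 14 mm from either face. Axes as the block's. Pivoted on the board's edge (a fingertip bearing on its near face from some 12 mm up, pressing forward with about 10 N and moving in an arc up and forward about the edge) it comes to stand on its 28 mm side on the board; dragged or pushed forward at the top it falls over, face up, well short of the fence.
- tin: Loose round ink tin, 71 mm across and 53 mm high, left of the board. Origin: centre of the underside. To be left alone.
- baren: Loose baren, a black disc 100 mm across with a wooden strap handle, 40 mm high, right of the board. Origin: centre of the underside. To be left alone.
- gouge: Loose gouge with a pear-shaped wooden handle, 108x25x19 mm, lying on the worktop right of the block. Origin: centre of the underside. To be left alone.
- scraper: Loose scraper with a wooden handle, 150x45x13 mm, lying on the worktop left of the block. Origin: centre of the underside. To be left alone.
There are look-alikes about, which are no part of the job. Leave any red or turquoise look-alike of the block alone.

How it is judged:
By the outcome, as a careful person would: the job done as asked, in the order asked, and still so for the second after the job is handed in, with the robot touching nothing.
It also fails if it takes over 72 s, if anything falls off the work surface, if the arm or the gripper's body presses on something with over 40 N, if the wrist force passes 120 N, or if a joint passes its speed limit or range.

## Robot

A 6-joint arm with a two-finger parallel gripper is mounted at the origin on a cart in front of the work surface, level with it; the furniture and walls round the work are solid. World frame = base frame: x ahead of the robot, y to its left, z up, the work surface at z = 0. Lengths are in m, angles in degrees, forces in N, time in s.
With the tool pointing down it reaches from about 0.375 to 0.9 m from the base axis. Payload 3.1 kg.
Tool frame: the origin (TCP) lies on the centre line of the jaws, within the pads' length; the fingertips stand 22 mm ahead of it and the grasp point (between the pads) lies 3 mm ahead of it; y points along the fingers, z is the direction in which the jaws open and shut, and the axes are right-handed (so a half turn about y gives the same grasp; the last joint's range is limited). The gripper opens to 87 mm and grips with 3 to 60 N. Pads are 19 mm wide; open, the fingers measure 117 mm over their backs; the gripper's body (75 mm by 190 mm) begins 51 mm behind the grasp point.
Start: joints at [-74.456, 30.224, 82.088, -0, 67.689, -10.227], TCP at [0.272, -0.563, 0.245] pointing down, gripper open.
Joint ranges: [-176.69, 176.69], [-43.24, 126.21], [12.49, 139.97], [-82, 262], [0, 151.66], [-163.58, 163.58]. Speed limits (degrees/s): [159.86, 159.86, 180, 180, 180, 180].

## Interface

Orientations are given as a 3x3 rotation matrix whose columns are the frame's x, y, z axes.
In Python, from rig import bot gives the robot as it stands.
- The arm moves only by the tool jog_arm, never from a script. Its argument "motion" is one flat list of numbers, 6 for each row, row after row: the shift along the tool's x, y, z in mm, then the turn, a rotation vector about the tool's x, y, z in degrees. A call has 1 to 20 rows; each row is the pose to reach, as a shift and turn from the pose commanded when the call began, along the tool's axes at that moment; what a row does not reach only later rows make up. A row lasts 1/8 s, in which the tool goes at most 62.5 mm and 10.7 degrees, less where a joint would pass 70% of its speed; a pose out of reach is approached as far as the arm can. A call with a gripper value outside its range is refused whole. "gripper" is the opening, from 0 (shut) to 1 (fully open), set as the call begins (left out, the last holds). The fingers move at their own pace and stop on an object; the grip force is fixed at half the most. Time passes only in rows, so rows that repeat a pose let the fingers close. It gives the time, the measured TCP pose, the force and the opening at its end, in the units of the state.
- bot.read_state(): the state, without advancing time (a new reading comes with each control period).
- bot.capture(name): name is "side" or "top"; returns (picture, depth): 420x560x3 uint8, red, green, blue; 420x560 float32, m along the optical axis (not along the pixel's ray), 0 where there is no reading.
- bot.get_calibration(name): a dict with "mtx" (3x3 intrinsics, pixels), "k1" (the pictures are not rectified: a ray, as slopes to the right and down, at radius r is drawn at 1 + k1 r^2 times it, then the intrinsics apply), "pose" (4x4, takes a point from camera to world coordinates). Camera axes: x right, y up, looking along -z (the intrinsics and any distortion apply to the point x, -y, -z); pixel columns grow to the right and rows downward; lengths in m; the calibration is good to about 2 mm. A picture is of the moment at which its call begins. get_calibration takes no time and is no camera call.
- bot.hand_in(): hands the job in, once; it reports no verdict.
The state is a dict: "time_s": time; "joint_positions": joint angles; "qvel": joint speeds; "tau": joint torques, N m; "position": TCP position; "tcp_rot": TCP orientation; "force": force on the tool from outside, world axes, zero at the start; "moment": the same for the moment, N m; "opening": opening from 0.0 (shut) to 1.0 (fully open).
Only numpy, scipy, OpenCV 4.12 (cv2) and the standard library are available. Lean on these libraries where they do the work, as an engineer would, in place of code of your own. Each camera call takes 0.05 s, during which the arm holds its last target.

## Working session

There is one attempt and no reset: what is moved stays moved. The work goes in short steps, Python scripts to look and compute and a tool call to move; the robot and the scene stay as the last step left them, time stands still between calls to the robot, and variables do not carry over. Pictures are saved under pics/ and viewed, and the job is handed in when it is done.

Besides the shell and the picture viewer there is one more tool, called after "Call:" by a JSON object that holds its "method" and its "body", one argument or row to a line. jog_arm: Moves the arm, as the interface text tells. Its arguments: {"type":"object","properties":{"motion":{"type":"array","items":{"type":"number"}},"gripper":{"type":"number"}},"required":["motion"]}

```bash
ls; mkdir -p pics; python3 - <<'E'
from rig import bot
import cv2,numpy as np
s=bot.read_state();print(s)
for n in("top","side"):
    p,d=bot.capture(n);cv2.imwrite(f"pics/{n}0.png",p[:,:,::-1]);np.save(f"pics/{n}0.npy",d);np.save(f"pics/{n}0p.npy",p)
    c=bot.get_calibration(n);print(n,c)
E
```

```text
pics
{'time_s': 0.0, 'joint_positions': array([-7.44558153e+01,  3.02786567e+01,  8.21554380e+01,  1.20653453e-03,
        6.76871366e+01, -1.02274111e+01]), 'qvel': array([ 0.03465639, -0.01872333, -0.02644877,  0.04981096,  0.08552372,
       -0.12328292]), 'tau': array([-4.87167181e-04, -4.40047753e+01, -1.76590812e+01,  6.33016555e-02,
        5.80989977e-02, -1.60071390e-04]), 'position': array([ 0.27158949, -0.56216708,  0.24358014]), 'tcp_rot': array([[-9.00538019e-01, -5.48248668e-04,  4.34776927e-01],
       [-4.34777093e-01,  2.04371350e-03, -9.00535786e-01],
       [-3.94841931e-04, -9.99997761e-01, -2.07880767e-03]]), 'force': array([-0.40625908, -0.21190862,  0.02257465]), 'moment': array([0.02302748, 0.02075508, 0.01011801]), 'opening': 0.9989609540612241}
top {'mtx': array([[489.32538866,   0.        , 282.68267523],
       [  0.        , 489.32538866, 215.19017953],
       [  0.        ,   0.        ,   1.        ]]), 'k1': -0.11239842216403234, 'pose': array([[ 0.01979526,  0.99697307, -0.0751854 ,  0.46103693],
       [-0.99978472,  0.02020651,  0.00471296, -0.00416522],
       [ 0.00621793,  0.07507592,  0.99715843,  1.37086527],
       [ 0.        ,  0.        ,  0.        ,  1.        ]])}
side {'mtx': array([[468.85187309,   0.        , 280.79580365],
       [  0.        , 468.85187309, 203.47159097],
       [  0.        ,   0.        ,   1.        ]]), 'k1': 0.023802353816363725, 'pose': array([[ 0.98309719,  0.08483993, -0.16224086,  0.36872092],
       [-0.1829363 ,  0.41955115, -0.88910694, -1.01352029],
       [-0.00736343,  0.90375828,  0.42797986,  0.51961603],
       [ 0.        ,  0.        ,  0.        ,  1.        ]])}
```

View pics/top0.png

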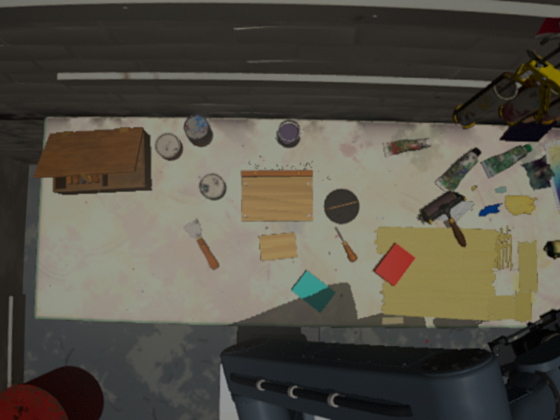

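View pics/side0.png

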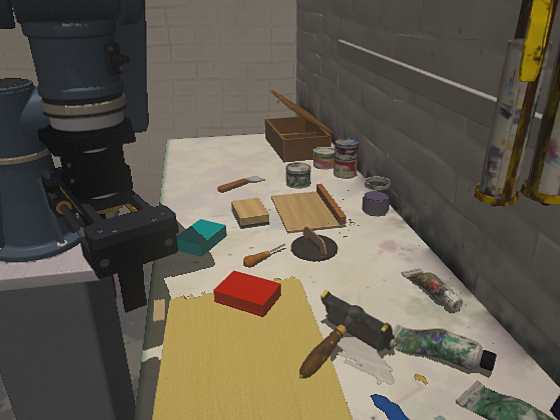

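The top view shows the block at about px (278,246), the board spanning (242–312, 170–221) with its fence at row ~173, the tin at (212,186), the baren at (341,206), the gouge at (346,245) and the scraper at (205,245). Next I'll measure the block and board.

```bash
cat > h.py <<'E'
import numpy as np,cv2
from rig import bot
def rays(n,px):
    c=bot.get_calibration(n);K=c["mtx"];P=c["pose"]
    px=np.atleast_2d(px).astype(float)
    q=(px-[K[0,2],K[1,2]])/[K[0,0],K[1,1]]
    u=q.copy()
    for _ in range(20): u=q/(1+c["k1"]*(u**2).sum(1,keepdims=True))
    d=np.c_[u[:,0],-u[:,1],-np.ones(len(u))]@P[:3,:3].T
    return P[:3,3],d
def plane(n,px,z):
    o,d=rays(n,px);return o+d*((z-o[2])/d[:,2])[:,None]
def depthpts(n,px,D):
    px=np.atleast_2d(px);o,d=rays(n,px);return o+d*D[px[:,1],px[:,0]][:,None]
def proj(n,X):
    c=bot.get_calibration(n);K=c["mtx"];P=c["pose"]
    p=(np.atleast_2d(X)-P[:3,3])@P[:3,:3];u=np.c_[p[:,0]/-p[:,2],-p[:,1]/-p[:,2]]
    u=u*(1+c["k1"]*(u**2).sum(1,keepdims=True));return u*[K[0,0],K[1,1]]+[K[0,2],K[1,2]]
E
python3 - <<'E'
from h import *
p=np.load("pics/top0p.npy");D=np.load("pics/top0.npy")
hsv=cv2.cvtColor(p,cv2.COLOR_RGB2HSV)
for q in [(278,246),(278,200),(278,174),(260,210),(228,250),(278,228)]:
    print(q,p[q[1],q[0]],hsv[q[1],q[0]],depthpts("top",[q],D)[0].round(4))
m=cv2.inRange(hsv,(8,70,90),(25,255,255))
# table depth offset
x0,x1,y0,y1=220,330,155,275
c=cv2.resize(p[y0:y1,x0:x1],None,fx=6,fy=6,interpolation=cv2.INTER_CUBIC);cv2.imwrite("pics/c1.png",c[:,:,::-1])
cs,_=cv2.findContours(m,cv2.RETR_EXTERNAL,cv2.CHAIN_APPROX_NONE)
for k in cs:
    if cv2.contourArea(k)<150: continue
    print(cv2.contourArea(k),cv2.boundingRect(k))
    k=k[:,0]; 
    for z in (0.007,0.028,0.0):
        w=plane("top",k,z)[:,:2]
        r=cv2.minAreaRect((w*1000).astype(np.float32));print(z,np.round(r[0],1),np.round(r[1],1),r[2])
E
```

```text
(278, 246) [149 122  79] [ 18 120 149] [0.4774 0.0007 0.0252]
(278, 200) [138 112  72] [ 18 122 138] [0.6063 0.0034 0.007 ]
(278, 174) [128  81  46] [ 13 163 128] [0.6767 0.0047 0.0266]
(260, 210) [142 116  75] [ 18 120 142] [0.5774 0.0532 0.0041]
(228, 250) [153 147 133] [ 21  33 153] [ 0.4636  0.1408 -0.0037]
(278, 228) [152 144 126] [ 21  44 152] [0.5279 0.0018 0.0045]
220.0 (196, 237, 23, 32)
0.007 [455.5 197.8] [97.7 22.7] 30.777910232543945
0.028 [455.6 194.7] [96.2 22.4] 30.777925491333008
0.0 [455.5 198.8] [98.2 22.8] 30.77793312072754
859.5 (259, 232, 38, 29)
0.007 [477.3   2. ] [ 70.6 101.2] 6.591572284698486
0.028 [477.    1.9] [69.6 99.6] 6.591554641723633
0.0 [477.4   2. ] [ 71.  101.7] 6.591618061065674
11279.0 (374, 226, 167, 96)
0.007 [ 414.4 -509.8] [488. 270.] 88.58238983154297
0.028 [ 415.1 -502. ] [480.5 265.8] 88.58238220214844
0.0 [ 414.1 -512.4] [490.5 271.4] 88.5823745727539
487.0 (504, 195, 33, 21)
0.007 [ 607.4 -696.5] [58.  99.3] 1.4539759159088135
0.028 [ 605.1 -685.9] [57.1 97.8] 1.4540108442306519
0.0 [ 608.2 -700.1] [58.3 99.9] 1.4539647102355957
3451.5 (241, 169, 72, 52)
0.007 [622.1   7.9] [144.1 200.1] 1.1590495109558105
0.028 [619.6   7.7] [141.9 197. ] 1.159071445465088
0.0 [622.9   8. ] [144.8 201.1] 1.159071922302246
```

View pics/c1.png

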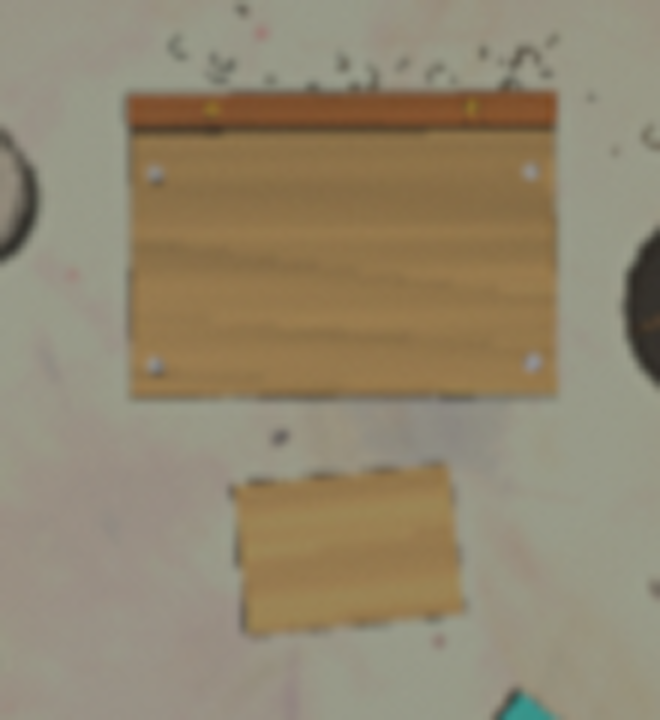

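```bash
python3 - <<'E'
from h import *
p=np.load("pics/top0p.npy")
hsv=cv2.cvtColor(p,cv2.COLOR_RGB2HSV)
# subpixel edges along columns: saturation crossing
S=cv2.GaussianBlur(hsv[:,:,1].astype(float),(3,3),0)
def vedge(x0,x1,r0,r1,z,name,sgn):
    pts=[]
    for x in range(x0,x1):
        g=np.diff(S[r0:r1,x])*sgn
        i=g.argmax(); 
        if 0<i<len(g)-1:
            a,b,c=g[i-1:i+2]; o=.5*(a-c)/(a-2*b+c+1e-9); pts.append((x,r0+i+.5+o))
    w=plane("top",pts,z)
    vx,vy,cx,cy=cv2.fitLine((w[:,:2]*1000).astype(np.float32),cv2.DIST_HUBER,0,.01,.01).ravel()
    if vy<0: vx,vy=-vx,-vy
    print(name,"mid",round(cx,1),round(cy,1),"yaw",round(np.degrees(np.arctan2(-vx,vy)),2))
vedge(247,307,215,226,.007,"board front",-1)
vedge(264,292,226,240,.028,"block far",1)
vedge(264,292,252,265,.028,"block near",-1)
for nm,lo,hi,z in [("turq",(80,90,60),(95,255,255),.028),("red",(0,150,90),(6,255,255),.028)]:
    m=cv2.inRange(hsv,lo,hi);k=max(cv2.findContours(m,0,1)[0],key=cv2.contourArea)[:,0]
    w=plane("top",k,z);print(nm,cv2.boxPoints(cv2.minAreaRect((w[:,:2]*1000).astype(np.float32))).round())
# side view check of block
q=np.load("pics/side0p.npy");c=cv2.resize(q[175:255,215:360],None,fx=5,fy=5,interpolation=cv2.INTER_CUBIC)
for X in [(.477,.002,.028),(.442,.047,.028),(.442,-.053,.028)]: print(proj("side",X).round(1), ((proj("side",X)-[215,175])*5).round())
print(proj("side",[(.552,.1,.007),(.552,-.1,.007)]).round(1))
cv2.imwrite("pics/c2.png",c[:,:,::-1])
from h import bot
s=bot.read_state();R=s["tcp_rot"];pp=s["position"]
yaw=np.radians(1.0)
# target: tool x = -world fwd? two options
for sg in (1,-1):
    f=np.array([np.cos(yaw),np.sin(yaw),0])*sg; Rt=np.c_[f,[0,0,-1],np.cross(f,[0,0,-1])]
    print(sg,cv2.Rodrigues(R.T@Rt)[0].ravel()*57.2958)
E
```

```text
board front mid 548.7 6.6 yaw 1.5
block far mid 511.6 2.7 yaw 6.83
block near mid 442.7 -0.9 yaw 7.14
turq [[ 299. -116.]
 [ 355. -157.]
 [ 414.  -77.]
 [ 358.  -36.]]
red [[ 374. -319.]
 [ 453. -377.]
 [ 494. -322.]
 [ 415. -264.]]
[[249.4 207.2]] [[172. 161.]]
[[233.2 200.7]] [[ 91. 129.]]
[[237.2 218.8]] [[111. 219.]]
[[273.3 196.1]
 [288.2 232. ]]
1 [ 7.30552657e-03 -1.55226365e+02 -1.55029740e-01]
-1 [1.12657816e-01 2.47736261e+01 5.30881796e-03]
```

View pics/c2.png

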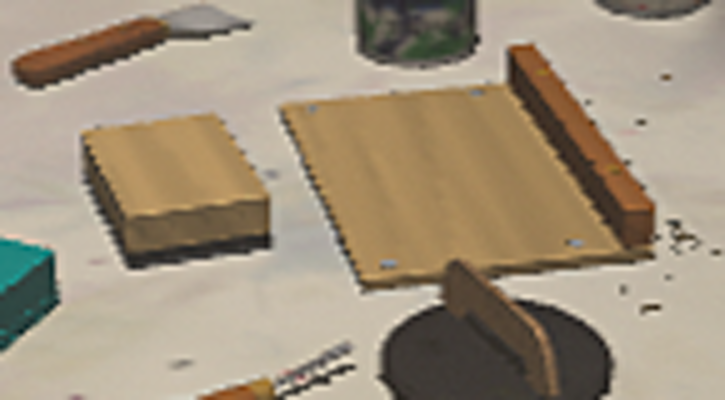

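The side view agrees with the top view: block near corners are at crop (83,130) and (128,215), and board front corners at (282,105) and (362,290), all within about 2 px. Poses are board edge x≈0.549 with yaw 1.5°, and block near face x≈0.442 with yaw ≈7°. Now I'll move to a hover in front of the block.

Call:
{"method": "jog_arm", "body": {
  "motion": [-30,10,-38,0,2,0,-59,21,-75,0,4,0,-89,31,-113,0,6,0,-118,42,-151,0,8,0,-148,52,-188,0,10,0,-178,62,-226,0,12,0,-207,73,-264,0,14,0,-237,83,-302,0,16.2,0,-267,94,-339,0,18.2,0,-296,104,-377,0,20.2,0,-326,114,-415,0,22.3,0,-355.5,124.7,-452.4,0,24.3,0,-355.5,124.7,-452.4,0,24.3,0,-355.5,124.7,-452.4,0,24.3,0],
  "gripper": 0.55
}}

```text
time_s: 1.85
position: [0.3954, -0.0011, 0.1199]
tcp_rot: [[-1.0, 0.0, 0.027], [-0.027, -0.0, -1.0], [-0.0, -1.0, 0.0]]
force: [-0.3, 0.2, -0.4]
opening: 0.548
```

Call:
{"method": "jog_arm", "body": {
  "motion": [0,20,0,0,0,0,0,40,0,0,0,0,0,60,0,0,0,0,0,76,0,0,0,0,0,84,0,0,0,0,0,84,0,0,0,0,-10,84,0,0,0,0,-20,84,0,0,0,0,-26,84,0,0,0,0,-31,84,0,0,0,0,-36,84,0,0,0,0,-40,84,0,0,0,0,-44,84,0,0,0,0,-48,84,0,0,0,0,-52,84,0,0,0,0,-56,84,0,0,0,0,-60,84,0,0,0,0,-64,84,0,0,0,0,-66,84,0,0,0,0,-66,84,0,0,0,0]
}}

```text
time_s: 4.35
position: [0.4617, 0.0008, 0.0359]
tcp_rot: [[-1.0, 0.001, 0.026], [-0.026, -0.0, -1.0], [-0.001, -1.0, 0.0]]
force: [0.6, -0.2, -0.4]
opening: 0.552
```

```bash
cat > snap.py <<'E'
import sys
from h import *
n=sys.argv[1]
for v in sys.argv[2:]:
    p,d=bot.capture(v);np.save(f"pics/{v}_{n}p.npy",p);np.save(f"pics/{v}_{n}d.npy",d)
    a,b,c,e=(205,150,345,280) if v=="top" else (200,120,370,270)
    cv2.imwrite(f"pics/{v}_{n}.png",cv2.resize(p[b:e,a:c],None,fx=4.5 if v=="top" else 4,fy=4.5 if v=="top" else 4,interpolation=cv2.INTER_CUBIC)[:,:,::-1])
s=bot.read_state();print(s["time_s"],s["position"].round(4),s["force"].round(2))
E
python3 snap.py a side top
```

```text
4.45 [0.4615 0.0008 0.0359] [ 0.03 -0.18 -0.01]
```

View pics/side_a.png

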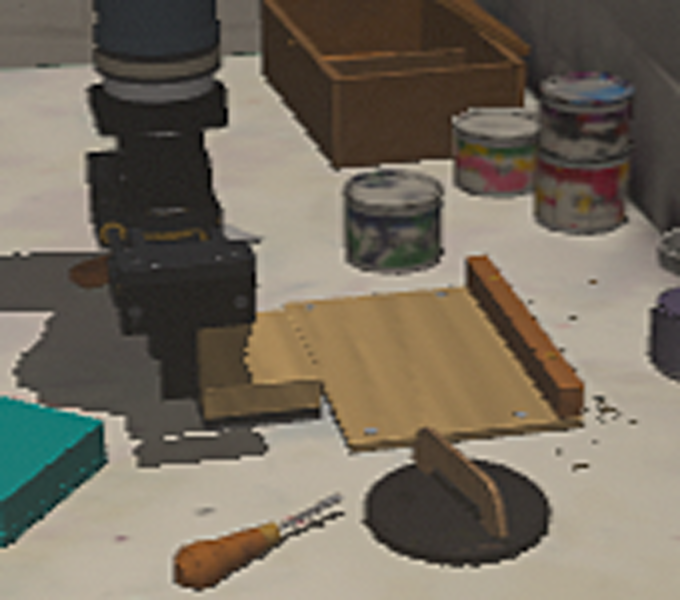

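View pics/top_a.png

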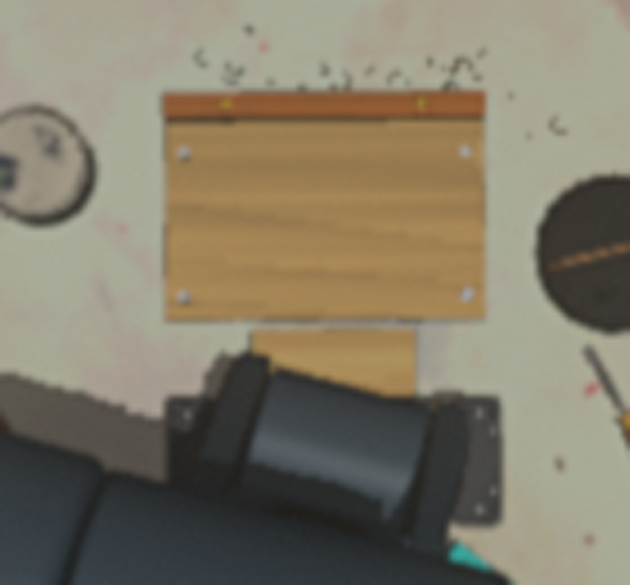

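The block is squared up and its far edge (top crop row 330) lies a few mm from the board edge (row 320). Next I'll push gently until it makes contact.

Call:
{"method": "jog_arm", "body": {
  "motion": [-1.5,0,0,0,0,0,-3,0,0,0,0,0,-4.5,0,0,0,0,0,-6,0,0,0,0,0,-6,0,0,0,0,0]
}}

```text
time_s: 5.08
position: [0.4678, 0.001, 0.0358]
tcp_rot: [[-1.0, 0.001, 0.026], [-0.026, -0.0, -1.0], [-0.001, -1.0, 0.0]]
force: [-2.0, 0.3, 0.7]
opening: 0.549
```

Call:
{"method": "jog_arm", "body": {
  "motion": [-1,0,0,0,0,0,-1,0,0,0,0,0]
}}

```text
time_s: 5.32
position: [0.4684, 0.001, 0.0358]
tcp_rot: [[-1.0, 0.0, 0.026], [-0.026, -0.0, -1.0], [-0.0, -1.0, 0.0]]
force: [-1.4, -0.1, 1.7]
opening: 0.55
```

Call:
{"method": "jog_arm", "body": {
  "motion": [-1,0,0,0,0,0,-1,0,0,0,0,0]
}}

```text
time_s: 5.58
position: [0.4687, 0.0011, 0.0358]
tcp_rot: [[-1.0, -0.001, 0.026], [-0.026, 0.0, -1.0], [0.001, -1.0, -0.0]]
force: [-2.1, -0.6, 2.2]
opening: 0.548
```

Call:
{"method": "jog_arm", "body": {
  "motion": [-1,0,0,0,0,0,-2,0,0,0,0,0,-2,0,0,0,0,0]
}}

```text
time_s: 5.95
position: [0.4688, 0.0012, 0.0358]
tcp_rot: [[-1.0, -0.005, 0.026], [-0.026, 0.001, -1.0], [0.005, -1.0, -0.001]]
force: [-6.1, -3.3, 3.5]
opening: 0.554
```

```bash
python3 snap.py b side
```

```text
6.0 [0.4688 0.0012 0.0357] [-5.84 -3.03  3.55]
```

View pics/side_b.png

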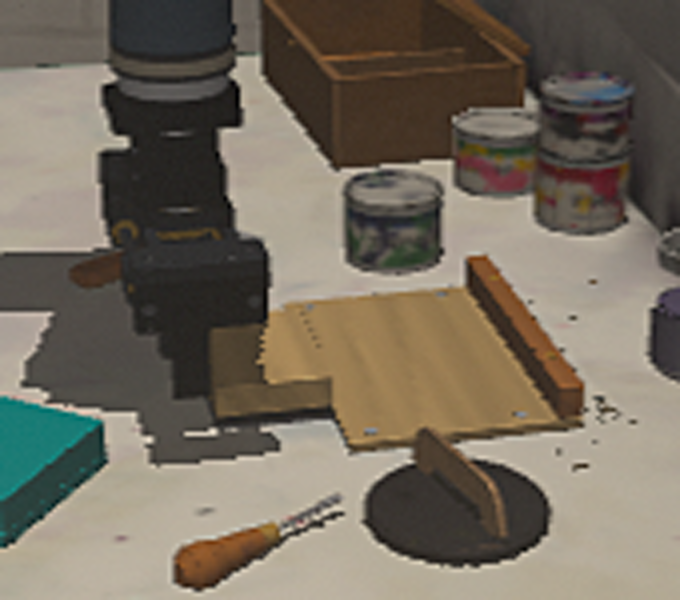

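```bash
python3 - <<'E'
import numpy as np
for th in [0,2,5,8,11,15,19,23,27,31,35,40,45,50,55,60,65,70,75,80,84,87]:
    d=np.interp(th,[0,50,80,87],[4.5,4.5,3,1.5]);t=np.radians(th);a=-70.3+d;k=6.8
    x=a*np.cos(t)+k*np.sin(t);z=-a*np.sin(t)+k*np.cos(t)
    print(th,"tool",round(-(x+67.7),1),round(-(z-6.8),1))
E
```

```text
0 tool -1.9 -0.0
2 tool -2.2 -2.3
5 tool -2.7 -5.7
8 tool -3.5 -9.1
11 tool -4.4 -12.4
15 tool -5.9 -16.8
19 tool -7.7 -21.1
23 tool -9.8 -25.2
27 tool -12.2 -29.1
31 tool -14.8 -32.9
35 tool -17.7 -36.5
40 tool -21.7 -40.7
45 tool -26.0 -44.5
50 tool -30.6 -48.0
55 tool -35.4 -51.2
60 tool -40.4 -54.0
65 tool -45.7 -56.4
70 tool -51.2 -58.3
75 tool -56.9 -59.7
80 tool -62.7 -60.7
84 tool -67.3 -61.7
87 tool -70.9 -62.3
```

Call:
{"method": "jog_arm", "body": {
  "motion": [-1.9,0,0,0,0,0,-2.2,-2.3,0,0,0,0,-2.7,-5.7,0,0,0,0,-3.5,-9.1,0,0,0,0,-4.4,-12.4,0,0,0,0,-5.9,-16.8,0,0,0,0,-7.7,-21.1,0,0,0,0,-7.7,-21.1,0,0,0,0]
}}

```text
time_s: 7.0
position: [0.4751, 0.0018, 0.0567]
tcp_rot: [[-1.0, -0.008, 0.026], [-0.026, 0.001, -1.0], [0.008, -1.0, -0.001]]
force: [-6.7, -3.5, 3.2]
opening: 0.551
```

```bash
python3 snap.py c side
```

```text
7.05 [0.4751 0.0018 0.0566] [-7.83 -2.49  3.18]
```

View pics/side_c.png

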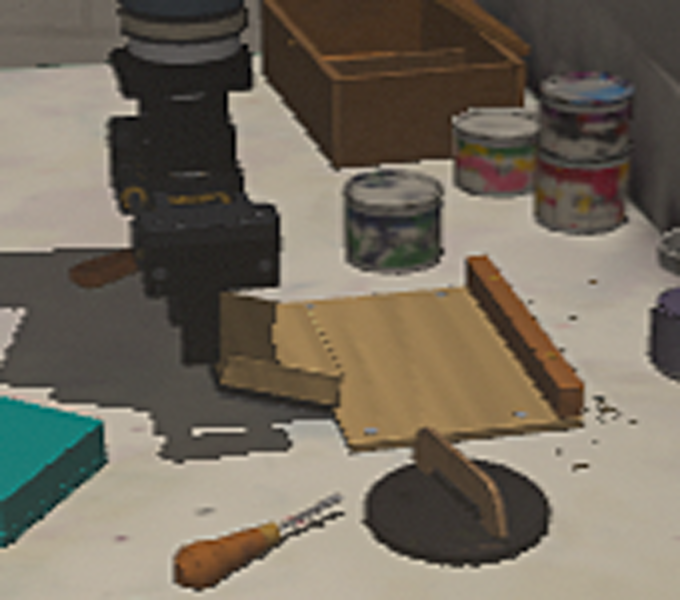

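The block is tilting up on the edge, its near edge lifted to crop row ~370, and the contact is holding. I'll continue the arc.

Call:
{"method": "jog_arm", "body": {
  "motion": [-2.4,-4.0,0,0,0,0,-4.9,-7.8,0,0,0,0,-7.5,-11.5,0,0,0,0,-10.4,-15.0,0,0,0,0,-14.3,-19.2,0,0,0,0,-18.6,-23.0,0,0,0,0,-23.1,-26.5,0,0,0,0,-23.1,-26.5,0,0,0,0]
}}

```text
time_s: 8.05
position: [0.4976, 0.0025, 0.0841]
tcp_rot: [[-1.0, -0.009, 0.027], [-0.027, 0.001, -1.0], [0.009, -1.0, -0.001]]
force: [-10.8, -1.4, 13.1]
opening: 0.55
```

```bash
python3 snap.py d side
```

```text
8.1 [0.4974 0.0024 0.084 ] [-10.22  -3.15  12.86]
```

View pics/side_d.png

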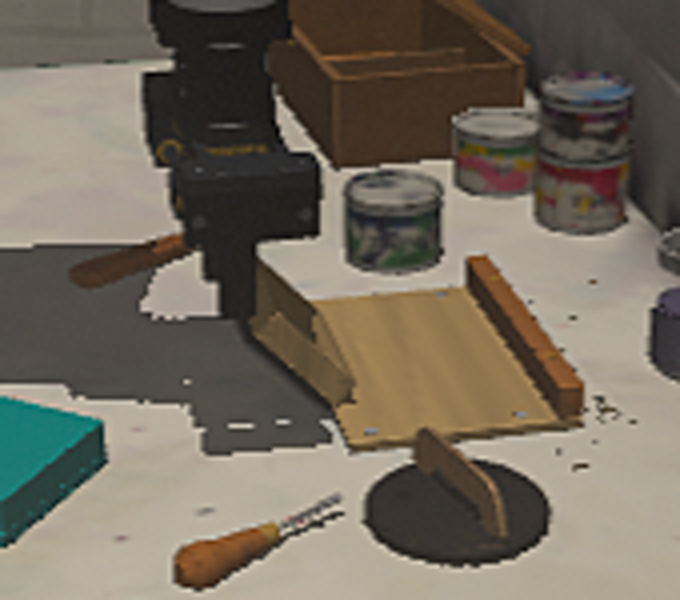

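It is at about 48° with a secure contact, though the force is 16 N. I'll ease the pressing a little and continue.

Call:
{"method": "jog_arm", "body": {
  "motion": [-4.2,-4.2,0,0,0,0,-9.0,-7.4,0,0,0,0,-14.4,-9.9,0,0,0,0,-20,-11.8,0,0,0,0,-25.8,-13.3,0,0,0,0,-25.8,-13.3,0,0,0,0]
}}

```text
time_s: 8.85
position: [0.5303, 0.003, 0.0983]
tcp_rot: [[-1.0, 0.006, 0.025], [-0.025, 0.0, -1.0], [-0.006, -1.0, -0.0]]
force: [-1.2, 2.3, 8.3]
opening: 0.551
```

```bash
python3 snap.py e side
```

```text
8.9 [0.5299 0.003  0.0983] [-2.38  2.43  8.74]
```

View pics/side_e.png

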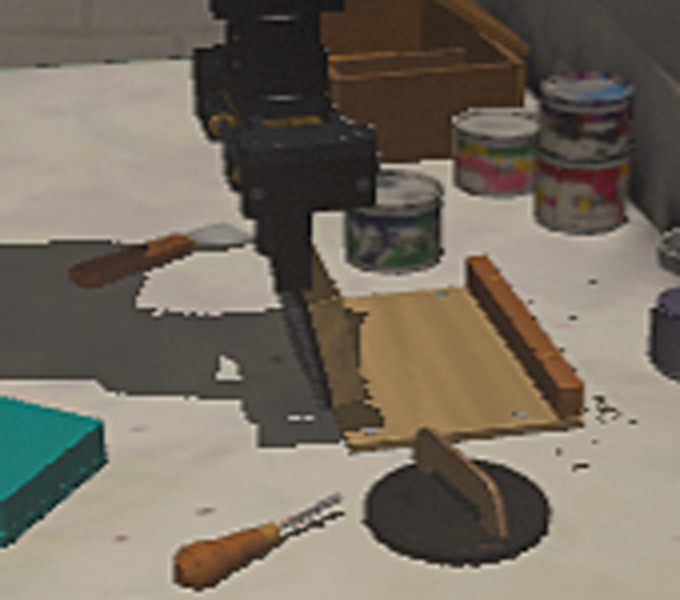

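At about 73°. A few more degrees, gently.

Call:
{"method": "jog_arm", "body": {
  "motion": [-3,-0.6,0,0,0,0,-6,-1.0,0,0,0,0,-9,-1.6,0,0,0,0,-11.5,-2.0,0,0,0,0,-13.5,-2.4,0,0,0,0,-13.5,-3.0,0,0,0,0]
}}

```text
time_s: 9.65
position: [0.5415, 0.0027, 0.0996]
tcp_rot: [[-1.0, 0.0, 0.026], [-0.026, -0.0, -1.0], [-0.0, -1.0, 0.001]]
force: [0.1, 0.5, 0.3]
opening: 0.554
```

```bash
python3 snap.py f side
```

```text
9.7 [0.5412 0.0027 0.0995] [-0.21  0.15  1.5 ]
```

View pics/side_f.png

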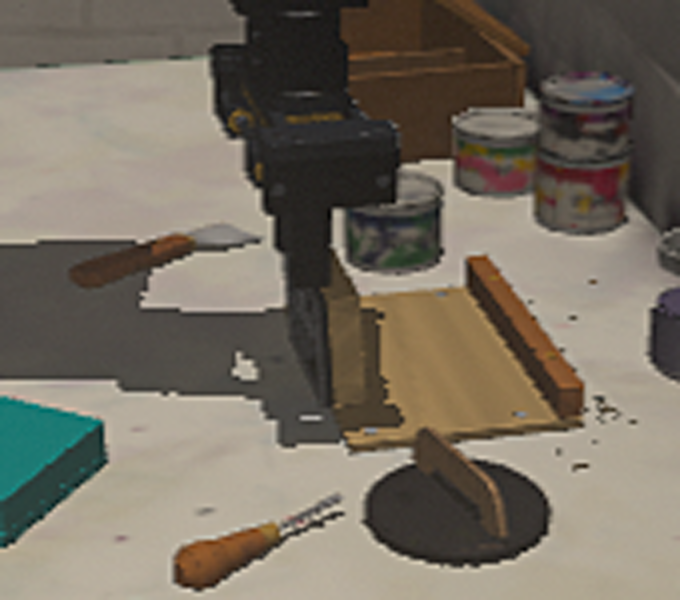

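It looks about upright with no force left. I'll lift off and check.

Call:
{"method": "jog_arm", "body": {
  "motion": [0,-2,0,0,0,0,0,-6,0,0,0,0,0,-20,0,0,0,0,0,-20,0,0,0,0]
}}

```text
time_s: 10.2
position: [0.5423, 0.0026, 0.1212]
tcp_rot: [[-1.0, 0.003, 0.026], [-0.026, -0.001, -1.0], [-0.003, -1.0, 0.001]]
force: [0.0, 0.8, -0.4]
opening: 0.552
```

```bash
python3 snap.py g side
```

```text
10.25 [0.5419 0.0027 0.1207] [ 0.29 -0.12  0.03]
```

View pics/side_g.png

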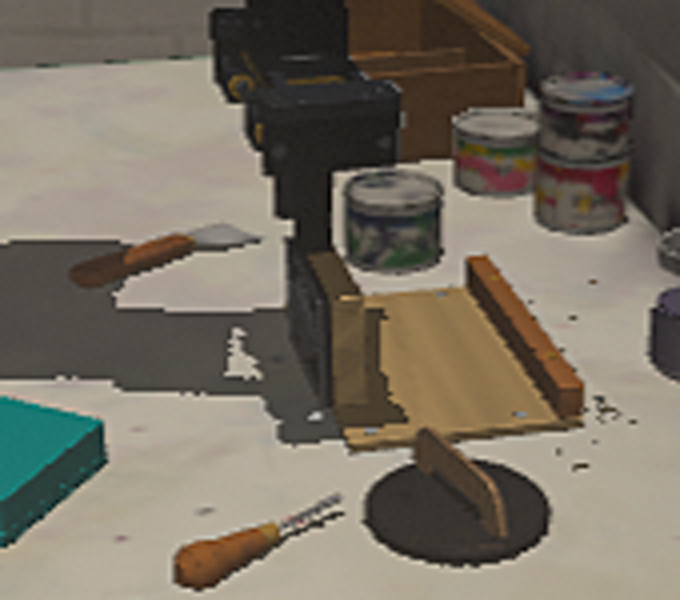

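The block stands by itself on the board (crop x 300–380, y 250–420). Now I'll go behind it and tip it forward at the top.

Call:
{"method": "jog_arm", "body": {
  "motion": [18,0,0,0,0,0,35,0,0,0,0,0,35,20,0,0,0,0,35,38,0,0,0,0,35,38,0,0,0,0,25,38,0,0,0,0,15,38,0,0,0,0,11,38,0,0,0,0,7,38,0,0,0,0,3,38,0,0,0,0,-1,38,0,0,0,0,-5,38,0,0,0,0,-9,38,0,0,0,0,-13,38,0,0,0,0,-17,38,0,0,0,0,-19,38,0,0,0,0,-19,38,0,0,0,0]
}}

```text
time_s: 12.38
position: [0.5604, 0.0034, 0.0817]
tcp_rot: [[-1.0, 0.0, 0.026], [-0.026, -0.0, -1.0], [-0.0, -1.0, 0.0]]
force: [-0.4, 0.3, -0.2]
opening: 0.551
```

```bash
python3 snap.py i side top
```

```text
12.475 [0.5601 0.0035 0.0817] [-0.54  0.3  -1.04]
```

View pics/side_i.png

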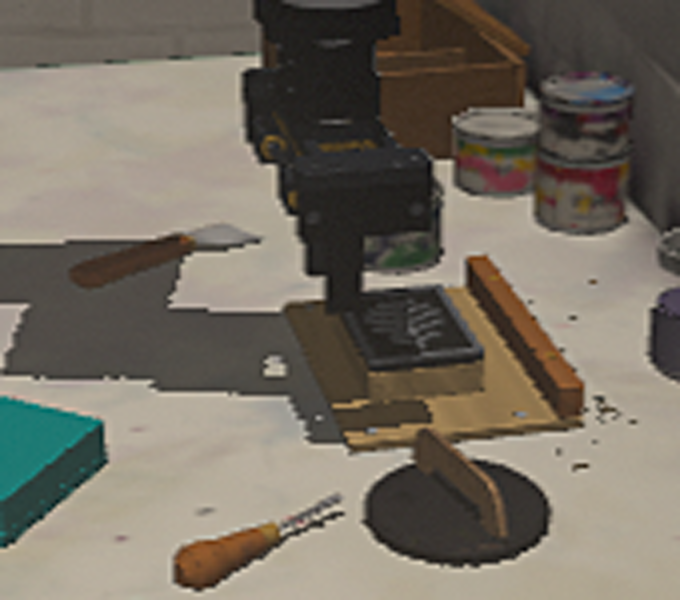

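View pics/top_i.png

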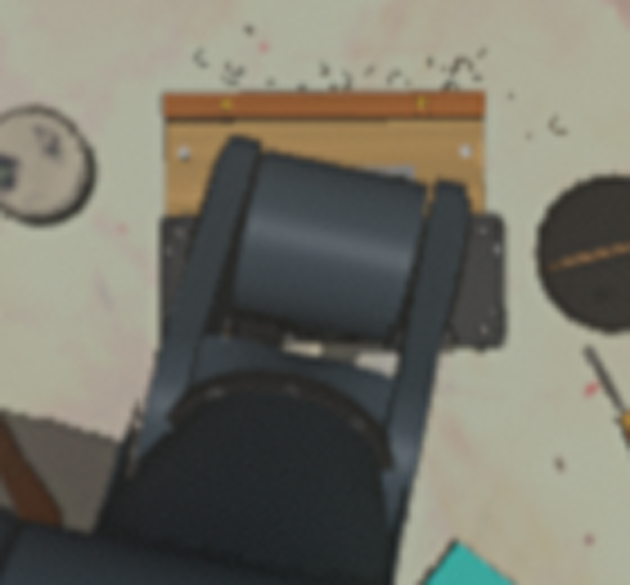

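The block lies carved face up on the board. Now I'll lower behind it and push it to the fence.

Call:
{"method": "jog_arm", "body": {
  "motion": [20,0,0,0,0,0,35,0,0,0,0,0,35,20,0,0,0,0,35,40,0,0,0,0,35,45,0,0,0,0,35,45,0,0,0,0,25,45,0,0,0,0,15,45,0,0,0,0,8,45,0,0,0,0,3,45,0,0,0,0,-2,45,0,0,0,0,-7,45,0,0,0,0,-12,45,0,0,0,0,-16,45,0,0,0,0,-20,45,0,0,0,0,-23,45,0,0,0,0,-26,45,0,0,0,0,-28,45,0,0,0,0,-30,45,0,0,0,0,-30,45,0,0,0,0]
}}

```text
time_s: 14.98
position: [0.5907, 0.0041, 0.0369]
tcp_rot: [[-1.0, 0.001, 0.026], [-0.026, -0.0, -1.0], [-0.001, -1.0, 0.0]]
force: [1.0, -0.6, 1.1]
opening: 0.546
```

Call:
{"method": "jog_arm", "body": {
  "motion": [-1,0,0,0,0,0,-2,0,0,0,0,0,-2,0,0,0,0,0]
}}

```text
time_s: 15.35
position: [0.5921, 0.0043, 0.0368]
tcp_rot: [[-1.0, -0.0, 0.026], [-0.026, 0.0, -1.0], [0.0, -1.0, -0.0]]
force: [-1.6, 0.0, 0.6]
opening: 0.551
```

```bash
python3 snap.py j side
```

```text
15.4 [0.5921 0.0043 0.0368] [-1.11  0.02  2.12]
```

View pics/side_j.png

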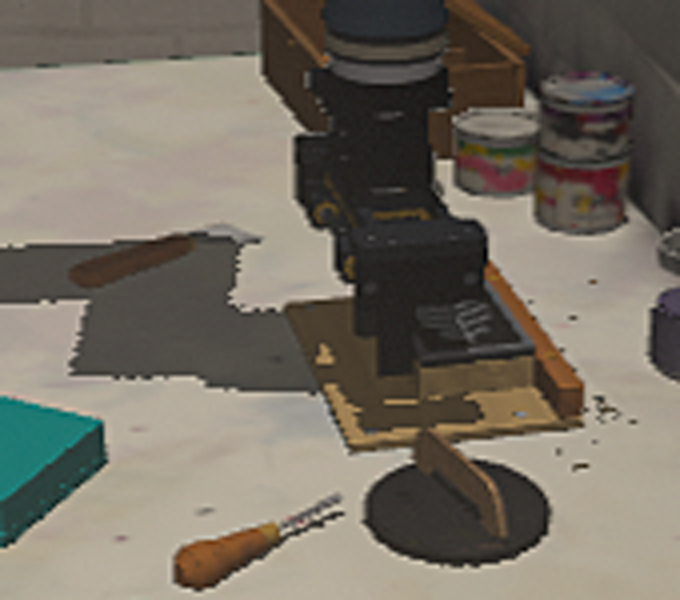

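The block is at or nearly at the fence (crop x ~535). I'll press on until the force rises.

Call:
{"method": "jog_arm", "body": {
  "motion": [-1,0,0,0,0,0,-2,0,0,0,0,0,-2,0,0,0,0,0]
}}

```text
time_s: 15.78
position: [0.5926, 0.0044, 0.0366]
tcp_rot: [[-1.0, -0.004, 0.026], [-0.026, 0.0, -1.0], [0.004, -1.0, -0.0]]
force: [-5.7, -0.7, 4.5]
opening: 0.551
```

Call:
{"method": "jog_arm", "body": {
  "motion": [-1,0,0,0,0,0,-2,0,0,0,0,0,-2,0,0,0,0,0]
}}

```text
time_s: 16.15
position: [0.5927, 0.0044, 0.0366]
tcp_rot: [[-1.0, -0.008, 0.026], [-0.026, 0.0, -1.0], [0.008, -1.0, -0.001]]
force: [-7.3, -1.2, 6.9]
opening: 0.552
```

It stopped at x 0.5927 (expected 0.593) at 7–10 N, so it is against the fence. I'll back off and clear the view.

Call:
{"method": "jog_arm", "body": {
  "motion": [2,0,0,0,0,0,4,0,0,0,0,0,8,0,0,0,0,0,20,0,0,0,0,0,40,0,0,0,0,0,40,-40,0,0,0,0,50,-90,0,0,0,0,70,-140,0,0,0,0,95,-180,40,0,0,0,120,-200,90,0,0,0,145,-200,140,0,0,0,165,-200,190,0,0,0,180,-200,240,0,0,0,190,-200,290,0,0,0,200,-200,340,0,0,0,200,-200,380,0,0,0,200,-200,380,0,0,0]
}}

```text
time_s: 18.27
position: [0.4058, -0.3839, 0.2367]
tcp_rot: [[-1.0, 0.002, 0.022], [-0.022, -0.003, -1.0], [-0.002, -1.0, 0.003]]
force: [-0.4, 1.3, -0.1]
opening: 0.553
```

```bash
python3 snap.py k side top
```

```text
18.375 [ 0.4054 -0.38    0.2363] [-0.06  0.62 -0.15]
```

View pics/top_k.png

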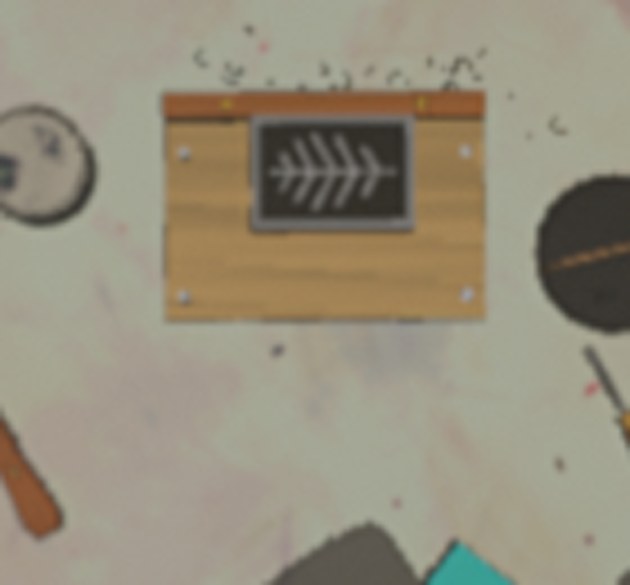

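View pics/side_k.png

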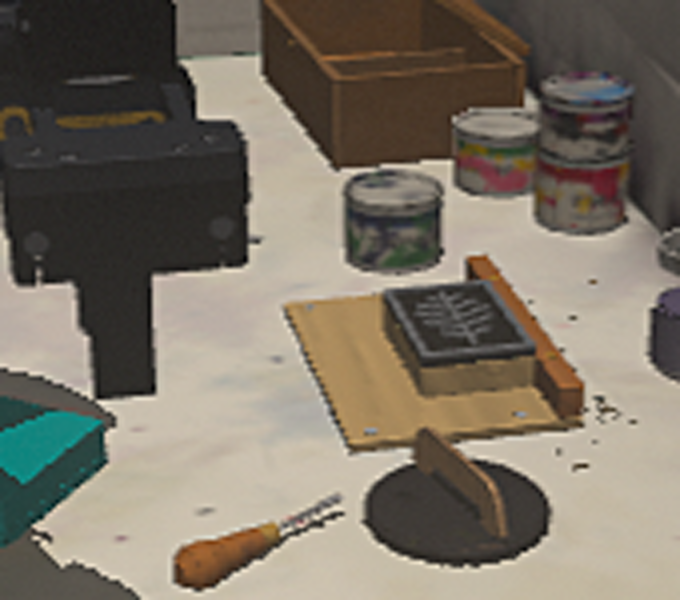

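Both views show the block carved face up against the fence (top crop 250–412 × 118–230). I'll check squareness numerically, and whether anything else moved.

```bash
python3 - <<'E'
from h import *
p=np.load("pics/top_kp.npy");p0=np.load("pics/top0p.npy")
S=cv2.GaussianBlur(cv2.cvtColor(p,cv2.COLOR_RGB2HSV)[:,:,1].astype(float),(3,3),0)
def e(x0,x1,r0,r1,z,sgn,nm):
    pts=[]
    for x in range(x0,x1):
        g=np.diff(S[r0:r1,x])*sgn;i=g.argmax()
        if 0<i<len(g)-1:
            a,b,c=g[i-1:i+2];pts.append((x,r0+i+.5+.5*(a-c)/(a-2*b+c+1e-9)))
    w=plane("top",pts,z)*1000
    vx,vy,cx,cy=cv2.fitLine(w[:,:2].astype(np.float32),cv2.DIST_HUBER,0,.01,.01).ravel()
    print(nm,cx.round(1),cy.round(1),np.degrees(np.arctan(-vx/vy)).round(2))
e(247,307,215,226,.007,-1,"board front")
e(263,294,195,206,.035,1,"block near")
e(263,294,172,182,.035,-1,"block far/fence")
for c in (250,300): e(244,258,170,180,.029,-1,"fence left") if c==250 else e(299,310,170,180,.029,-1,"fence right")
d=np.abs(p.astype(int)-p0).sum(2)
for nm,(a,b,c,f) in dict(tin=(196,170,228,202),baren=(322,186,362,226),gouge=(332,225,360,264),scraper=(184,216,222,272)).items(): print(nm,d[b:f,a:c].mean().round(1),np.percentile(d[b:f,a:c],98))
E
```

```text
board front 548.6 8.6 1.5
block near 601.6 -1.2 1.18
block far/fence 672.5 9.9 1.27
fence left 671.0 80.5 1.78
fence right 674.1 -68.8 1.08
tin 31.4 40.0
baren 22.8 39.0
gouge 32.9 40.0
scraper 34.1 40.0
```

```bash
python3 -c "
from rig import bot
print(bot.hand_in())"
```

```text
the job is handed in; nothing more can be done
None
```

The lino block now lies carved face up on the board against the fence, and the job is handed in. The clock was at about 18.4 s just before I handed in.

I pushed the block square to the board's front edge with two fingertips and tipped it up on that edge. I let it stand by itself, tipped it forward at the top, and pushed it to the fence until the force reached 7–10 N. Then I backed off and moved the arm clear.

Last checks:
- **Squareness:** the block's near edge measures 1.2° of yaw against the board's 1.5°, so it is square to about 0.3°.
- **Flushness:** the near edge is at x 0.6016 m against an expected 0.6026 m, a difference within the 2 mm calibration. The final push also stopped where a flush block should stop it.
- **Other items:** comparing pictures before and after shows the tin, baren, gouge and scraper where they were. There was only a uniform brightness difference between the pictures. I did not measure the turquoise and red look-alikes at the end. The arm passed above the turquoise one and did not aim at either.

No check failed.

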